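# Put the spare microscope optics away in their box and cover it

### The arm

A 6-joint arm with a two-finger parallel gripper is mounted at the origin on the work surface; the furniture and walls round the work are solid. World frame = base frame: x ahead of the robot, y to its left, z up, the work surface at z = 0. Lengths are in mm, angles in rad, forces in N, time in s.
With the tool pointing down it reaches from about 350 to 850 mm from the base axis. Payload 8.1 kg.
Tool frame: the origin (TCP) lies between the finger pads; the fingertips stand 11 mm ahead of it and the grasp point (between the pads) lies 8 mm behind it; z points along the fingers, y is the line along which they close (so a half turn about z gives the same grasp; the last joint's range is limited). The gripper opens to 93 mm and grips with 3 to 60 N. Pads are 15 mm wide; open, the fingers measure 128 mm over their backs; the gripper's body (75 mm by 188 mm) begins 65 mm behind the grasp point.
Start: joints at [-1.328, 0.13, 1.488, -0, 1.523, -0.085], TCP at [193.197, -568.05, 229.635] pointing down, gripper open.
Joint ranges: [-2.96, 2.96], [-0.89, 2.26], [0.02, 2.5], [-1.34, 4.48], [0, 2.73], [-2.66, 2.66]. Speed limits (rad/s): [2.39, 2.39, 2.79, 3.14, 3.14, 3.14].

### API

Orientations are given as a 3x3 rotation matrix whose columns are the frame's x, y, z axes.
In Python, from plant import env, jaws, imaging, ticket gives the robot as it stands. Calls block until the motion is done:
- env.goto(position, orientation): joint-space move of the TCP to a pose.
- env.movel(position, ori=None, v=150, until_force=None): straight line of the TCP; ori=None keeps the orientation; v is the mean speed in mm/s. With until_force (N) it stops when the force on the tool has changed by that much, and returns True; else False.
- env.goto_joints(angles): joint-space move.
- jaws.set_gripper(opening, grip_force=None): finger opening in mm; grip_force is the grip in N (None keeps the last); returns when the fingers have stopped.
- env.wait(seconds).
- env.solve_ik(position, orientation): joint angles nearest the present ones, or None.
- env.get_state(): the state.
- imaging.camera(name): name is "side" or "top" or "wrist"; returns the picture (480x640x3 uint8, red, green, blue); there is no depth.
- imaging.camera_model(name): a dict with "intrinsics" (3x3 intrinsics, pixels), "extrinsics" (4x4, takes a point from camera to world coordinates). Camera axes: x right, y up, looking along -z (the intrinsics and any distortion apply to the point x, -y, -z); pixel columns grow to the right and rows downward; lengths in mm; the calibration is good to about 2 mm. The wrist camera is an equidistant fisheye: a pixel r from the principal point sees the ray r / f radians off the axis. A picture is of the moment at which its call begins: read the wrist's pose just before it. camera_model takes no time and is no camera call; for the wrist camera it gives the pose at the moment of the call.
A pose or a line that the arm cannot do raises env.MotionError and nothing moves.
- ticket.hand_in(): hands the job in; it is judged then, once.
The state is a dict: "time": time; "joints": joint angles; "joint_vel": joint speeds; "joint_efforts": joint torques, N m; "eef_pos": TCP position; "eef_rot": TCP orientation; "force": force on the tool from outside, world axes, zero at the start; "ft_torque": the same for the moment, N m; "gripper_width": finger opening in mm; "grip_force": force on a finger pad.
Only numpy, scipy, OpenCV 4.12 (cv2) and the standard library are available. Lean on these libraries where they do the work, as an engineer would, in place of code of your own. Each camera call takes 0.05 s, during which the arm holds its last target. There are 200 camera calls.

### The job

The long objective pot, the short objective pot and the filter cube stand in a row in the open steel tray. Move them over one by one into the row of pockets in the grey box, each upright and fully down in the pocket made for it: the filter cube in the square pocket, the long pot in the deep round one, the short pot in the shallow round one (a pot too long for its pocket would hold the cover up). Then set the cover over the box, so that it sits level and all the way down on the ledge, and let go.

Things in the scene. Friction and masses are not known exactly. Their poses are not given: they have to be found in the camera images.
- long_pot: Round black screw pot, label with a yellow band, 41 mm diameter, 62 mm high (the taller of two). Origin: centre of its underside; z up. It stands in one of the three bays (56 mm apart, any order) of the open tray (floor 3 mm, walls and dividers 12 mm above the bench).
- short_pot: Round black screw pot, label with a blue band, 41 mm diameter, 52 mm high (the shorter of two). Origin: centre of its underside; z up. It stands in one of the three bays (56 mm apart, any order) of the open tray (floor 3 mm, walls and dividers 12 mm above the bench).
- filter_cube: Black filter cube with a round window in one side, 32 mm in its x (-15 to +17), 36 mm in its y, 36 mm high. Origin: at its underside; z up. Turned up to 0.25 rad against the tray. It stands in one of the three bays (56 mm apart, any order) of the open tray (floor 3 mm, walls and dividers 12 mm above the bench).
- cover: Grey cover, a box open below: 100 x 185 mm outside, walls 2.5 mm, 62 mm high, 0.25 kg; black bar handle on top, 12 mm thick, along its y, 80 mm long, middle 90 mm above the underside, 28 mm above the roof. Origin: centre of its underside; z up, y along its length. It stands on the bench, in line with box and tray.
- pocket_deep_round: Grey insert 75 x 54 mm, 46 mm high, one of three in a row (54 mm apart, any order) in the optics box. Round pocket 50 mm wide, 30 mm deep, for the long pot. Origin: centre of its underside, 4 mm above the bench; x level across the row, away from the robot; y along the row; z up. Top at z 46 mm; the box's rim is 2 mm higher.
- pocket_shallow_round: Grey insert 75 x 54 mm, 46 mm high, one of three in a row (54 mm apart, any order) in the optics box. Round pocket 50 mm wide, only 12 mm deep, for the short pot. Origin: centre of its underside, 4 mm above the bench; x level across the row, away from the robot; y along the row; z up. Top at z 46 mm; the box's rim is 2 mm higher.
- pocket_square: Grey insert 75 x 54 mm, 46 mm high, one of three in a row (54 mm apart, any order) in the optics box. Square pocket, 43 mm in x by 45 mm in y, 8 mm deep, for the cube, its x along the insert's x, either way round. Origin: centre of its underside, 4 mm above the bench; x level across the row, away from the robot; y along the row; z up. Top at z 46 mm; the box's rim is 2 mm higher.
- box: Grey optics box, fixed: 84 x 170 mm, rim 52 mm above the bench; ledge all round (104 x 189 mm, top 36 mm above the bench) for the cover, 5 mm play each side, cover either way round. Origin: centre of its underside, on the bench; axes as the inserts. Box, tray and cover stand in a lane along y: computer 370 mm high 120 mm to -x of their centres, tall incubator 145 mm to +x; enter from above.
Mind the look-alikes: they are no part of the job. Leave any pink look-alike of the long_pot alone.

How it is judged (in metres and radians):
On the way:
1. the two pots and the cube stand down in their own pockets (horizontal distance between long_pot and pocket_deep_round below 0.009 m and z of long_pot in the frame of pocket_deep_round between 0.012 and 0.02 m and angle between each of long_pot, short_pot, filter_cube's own z axis and vertical below 0.2 rad and horizontal distance between short_pot and pocket_shallow_round below 0.009 m and z of short_pot in the frame of pocket_shallow_round between 0.03 and 0.038 m and horizontal distance between filter_cube and pocket_square below 0.009 m and z of filter_cube in the frame of pocket_square between 0.034 and 0.042 m), for 0.2 s.
At the end, for the whole second after the job is handed in: The pots and the cube stand in their own pockets: within 9 mm of the centre, underside within 4 mm of the floor, tilted under 0.2 rad. The cover sits on the ledge: underside within 4 mm of it, within 12 mm of the box's centre, tilted under 0.03 rad. All at rest (all of step 1 and horizontal distance between cover and box below 0.012 m and z of cover in the frame of box between 0.033 and 0.04 m and angle between cover's own z axis and vertical below 0.03 rad and linear speed of each of long_pot, short_pot, filter_cube, cover below 0.02 m/s); the robot touches nothing.
It also fails if it takes over 104 s, if anything falls off the work surface, if the arm or the gripper's body presses on something with over 40 N, if the wrist force passes 120 N, or if a joint passes its speed limit or range.

## Working session

There is one attempt and no reset: what is moved stays moved. The work goes in short steps, each a Python script; the robot and the scene stay as the last script left them, time stands still between calls to the robot, and variables do not carry over. Pictures are saved under pics/ and viewed, at most 14 in all, crops included, and the job is handed in when it is done.

```bash
ls; mkdir -p pics; python3 - <<'E'
from plant import env, jaws, imaging, ticket
import cv2, numpy as np
for n in ("top","side","wrist"):
    im=imaging.camera(n); cv2.imwrite(f"pics/{n}0.png",im[:,:,::-1])
    m=imaging.camera_model(n); print(n,{k:np.round(v,4).tolist() if hasattr(v,'__len__') and not isinstance(v,str) else v for k,v in m.items()})
print(env.get_state()["time"])
E
```

```text
pics
top {'intrinsics': [[619.2536, 0.0, 314.9946], [0.0, 619.2536, 239.7047], [0.0, 0.0, 1.0]], 'extrinsics': [[0.0096, 0.9896, -0.1432, 410.2421], [-0.9996, 0.0058, -0.0266, -33.3137], [-0.0255, 0.1434, 0.9893, 1319.5964], [0.0, 0.0, 0.0, 1.0]]}
side {'intrinsics': [[587.5983, 0.0, 319.8112], [0.0, 587.5983, 249.7158], [0.0, 0.0, 1.0]], 'extrinsics': [[0.8571, 0.4498, -0.2511, 321.0119], [-0.5151, 0.7455, -0.423, -444.4575], [-0.003, 0.4919, 0.8707, 902.8217], [0.0, 0.0, 0.0, 1.0]]}
wrist {'intrinsics': [[371.6483, 0.0, 320.3287], [0.0, 371.6483, 241.2268], [0.0, 0.0, 1.0]], 'extrinsics': [[0.3213, 0.9195, 0.2265, 255.6709], [-0.947, 0.3124, 0.0752, -546.0554], [-0.0016, -0.2387, 0.9711, 383.9207], [0.0, 0.0, 0.0, 1.0]]}
0.15
```

View pics/top0.png

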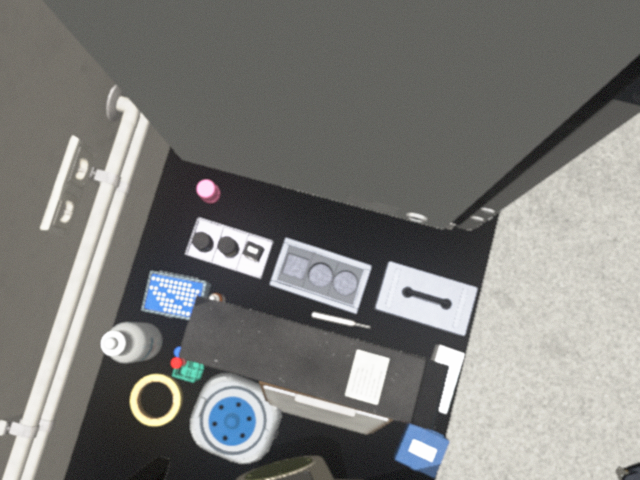

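View pics/side0.png

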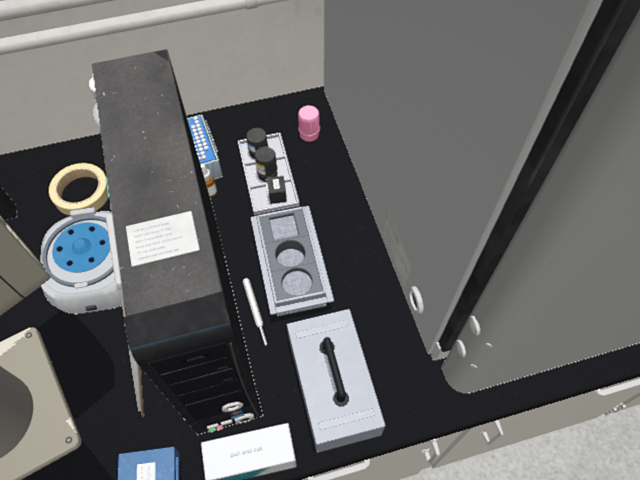

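Top: pots near (203,242) and (228,247), cube (253,251), pockets at (296,264), (320,273) and (344,282), cover handle (427,297). There are two dark pots plus a pink look-alike at (208,190). In the side view the pots are at (265,160), which seems to have the yellow band, and (257,142). I'll confirm these in an enlarged crop.

```bash
cat > h.py <<'E'
from plant import env, jaws, imaging, ticket
import numpy as np, cv2
def px2w(name,uv,z,m=None):
    m=m or imaging.camera_model(name); K=np.array(m["intrinsics"]);E=np.array(m["extrinsics"])
    d=np.array([(uv[0]-K[0,2])/K[0,0],(uv[1]-K[1,2])/K[1,1]])
    if name=="wrist":
        r=np.hypot(*d); s=np.sin(r)/max(r,1e-9); v=np.array([d[0]*s,-d[1]*s,-np.cos(r)])
    else: v=np.array([d[0],-d[1],-1.])
    v=E[:3,:3]@v; o=E[:3,3]
    return o+v*(z-o[2])/v[2]
def w2px(name,p,m=None):
    m=m or imaging.camera_model(name); K=np.array(m["intrinsics"]);E=np.array(m["extrinsics"])
    c=E[:3,:3].T@(np.array(p)-E[:3,3]); d=np.array([c[0],-c[1]]);
    if name=="wrist":
        r=np.hypot(*d); d=d/max(r,1e-9)*np.arctan2(r,-c[2])
    else: d=d/-c[2]
    return d[0]*K[0,0]+K[0,2], d[1]*K[1,1]+K[1,2]
E
python3 - <<'E'
from h import *
for n,c in (("top",[180,210,200,110]),("side",[225,110,120,210])):
    im=cv2.imread(f"pics/{n}0.png"); x,y,w,h=c
    s=800/w if n=="top" else 600/h
    cv2.imwrite(f"pics/{n}c.png",cv2.resize(im[y:y+h,x:x+w],None,fx=s,fy=s,interpolation=cv2.INTER_CUBIC)); print(s)
for uv,z in (((203,242),60),((228,247),60),((253,251),39),((296,264),50),((320,273),50),((344,282),50),((427,297),96),((208,190),60)): print(uv,px2w("top",uv,z).round(1))
for uv,z in (((257,134),60),((265,152),60),((277,185),39),((285,226),50),((290,252),50),((297,283),50)): print(uv,px2w("side",uv,z).round(1))
# computer top corners
for uv in ((203,295),(424,355),(185,350)): print(uv,px2w("top",uv,370).round(1))
E
```

```text
4.0
2.857142857142857
(203, 242) [586.4 231.8  60. ]
(228, 247) [576.3 179.7  60. ]
(253, 251) [571.  130.5  39. ]
(296, 264) [543.1  39.5  50. ]
(320, 273) [524.9 -10.1  50. ]
(344, 282) [506.8 -59.5  50. ]
(427, 297) [ 475.1 -221.3   96. ]
(208, 190) [696.2 225.2  60. ]
(257, 134) [591.3 236.4  60. ]
(265, 152) [583.9 191.5  60. ]
(277, 185) [573.1 129.8  39. ]
(285, 226) [540.   40.4  50. ]
(290, 252) [522.2  -8.3  50. ]
(297, 283) [503.6 -64.1  50. ]
(203, 295) [460.8 163.6 370. ]
(424, 355) [ 373.6 -173.3  370. ]
(185, 350) [377.2 188.1 370. ]
```

View pics/topc.png

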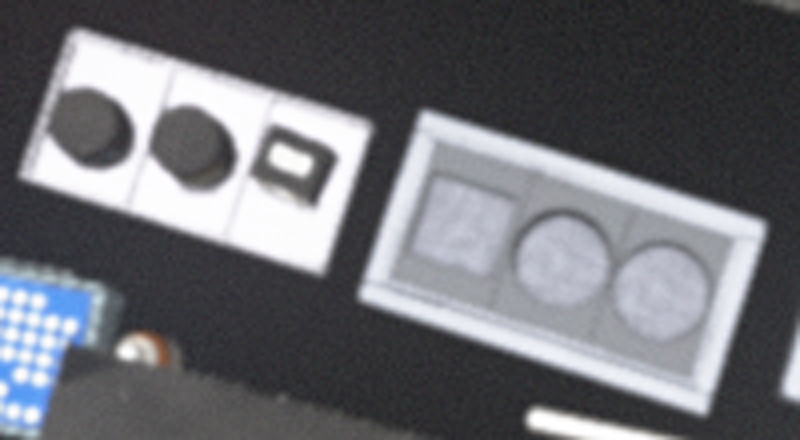

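View pics/sidec.png

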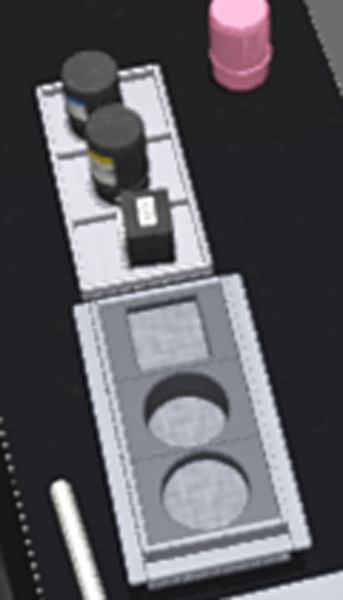

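Crops confirm the layout. The far pot at side (257,142) has the blue band, so it is short_pot. The middle pot at (265,160) has the yellow band, so it is long_pot. The pink one stays untouched. The square pocket is at the tray end, the deep round one (thick dark crescent) in the middle, and the shallow round one next to the cover. Next I'll fit the box and tray poses and check forearm clearance over the computer.

```bash
cat >> h.py <<'E'
def R(th,half=False):
    """tool down, closing axis y along lane x; th=lane yaw"""
    ex=np.array([np.cos(th),np.sin(th),0]); y=-ex if half else ex; z=np.array([0,0,-1.]); return np.column_stack([np.cross(y,z),y,z])
def P(th,c,x,y,z=0): # lane-frame point to world
    return np.array([c[0]+x*np.cos(th)-y*np.sin(th), c[1]+x*np.sin(th)+y*np.cos(th), z])
E
python3 - <<'E'
from h import *
from scipy.optimize import least_squares
mt=imaging.camera_model("top"); ms=imaging.camera_model("side")
T=lambda u,v:(180+u/4,210+v/4)
S=lambda u,v:(225+u/2.857,110+v/2.857)
def fit(name,obs,guess):
    def f(p): return np.ravel([np.array(w2px(n,P(p[2],p[:2],*xyz),mt if n=="top" else ms))-uv for n,xyz,uv in obs])
    s=least_squares(f,guess,loss="soft_l1"); print(name,s.x.round(3),np.abs(s.fun).reshape(-1,2).max(1).round(1)); return s.x
g=[524,-10,-.35]
b=fit("box",[("top",(52,94.5,36),T(425,110)),("top",(52,-94.5,36),T(766,225)),("top",(-52,-94.5,36),T(708,412)),("top",(-52,94.5,36),T(362,298)),
 ("top",(0,54,42),T(464,226)),("top",(0,0,20),T(565,262)),("top",(0,-54,38),T(660,292)),
 ("side",(-52,94.5,36),S(74,308)),("side",(52,94.5,36),S(240,275)),("side",(52,-94.5,36),S(311,547)),("side",(-52,-94.5,36),S(134,583)),("side",(0,54,42),S(166,336))],g)
print("lane-frame tray items / cover in box frame:")
M=lambda p:np.array([[np.cos(b[2]),np.sin(b[2])],[-np.sin(b[2]),np.cos(b[2])]])@(np.array(p)[:2]-b[:2])
for nm,uv,z,m in (("short",(85.,122),55,"t"),("long",(185,138),65,"t"),("cube",(292,160),39,"t"),("traycorner",(75,28),12,"t"),("traycorner",(20,178),12,"t"),("tc",(325,272),12,"t"),("tc",(373,122),12,"t")):
    w=px2w("top",T(*uv),z); print(nm,w.round(1),M(w).round(1))
for nm,uv,z in (("short",(90,72),55),("long",(115,125),65),("cube",(147,205),39)):
    w=px2w("side",S(*uv),z); print("side",nm,w.round(1),M(w).round(1))
for nm,uv in (("handle",(407,292)),("handle",(447,302))): print(nm,M(px2w("top",uv,96)).round(1))
st=env.get_state(); print(np.round(st["eef_rot"],3).tolist())
# camera in tool frame
E=np.array(imaging.camera_model("wrist")["extrinsics"]); print("cam in tool",(np.array(st["eef_rot"]).T@(E[:3,3]-st["eef_pos"])).round(1))
# arm fit
Q=[];X=[]
for r in (450,500,550,600,650):
  for z in (60,200,350):
    for t in (0,.3,-.3):
      a=-1.328; u=np.array([np.cos(a),np.sin(a),0]); zt=u*np.sin(t)+np.array([0,0,-np.cos(t)]); y=np.array([-u[1],u[0],0])
      q=env.solve_ik((u*r+[0,0,z]),np.column_stack([np.cross(y,zt),y,zt]))
      if q is not None: Q.append(q);X.append((r,z))
Q=np.array(Q);X=np.array(X); print(Q[:3].round(3).tolist())
def fk(p,q):
    h,a,L2,L3,c,d6=p; s2=q[:,1]; s3=s2+q[:,2]+c; s5=q[:,1]+q[:,2]+q[:,4]
    return np.column_stack([a+L2*np.sin(s2)+L3*np.sin(s3)+d6*np.sin(s5),h+L2*np.cos(s2)+L3*np.cos(s3)+d6*np.cos(s5)])
s=least_squares(lambda p:(fk(p,Q)-X).ravel(),[350,0,400,400,0,250]); p=s.x; print(p.round(3),np.abs(s.fun).max())
for nm,(x,y) in (("short",(585,235)),("long",(580,185)),("cube",(571,130)),("sq",(543,40)),("deep",(525,-10)),("sh",(506,-60)),("cov",(475,-221))):
  for z in (60,130,250,420):
   for half in (False,True):
    q=env.solve_ik([x,y,z],R(b[2],half))
    if q is None: print(nm,z,half,None);continue
    q=np.array(q); A=q[1];B=q[1]+q[2]+p[4]; e=np.array([p[1]+p[2]*np.sin(A),p[0]+p[2]*np.cos(A)]); w=e+p[3]*np.array([np.sin(B),np.cos(B)])
    r=np.hypot(x,y); zf=[round(float(np.interp(r-d,[e[0],w[0]],[e[1],w[1]]))) for d in (120,220)]
    print(nm,z,half,q.round(2).tolist(),"elbow",e.round(0).tolist(),"wrist",w.round(0).tolist(),"forearm z@",zf)
E
```

```text
box [ 5.21805e+02 -1.14750e+01 -3.11000e-01] [0.5 0.6 0.6 0.8 0.2 0.4 0.5 0.3 0.2 0.7 0.7 1.5]
lane-frame tray items / cover in box frame:
short [590.2 236.6  55. ] [-10.9 257.1]
long [580.8 182.6  65. ] [ -3.3 202.8]
cube [573.1 130.6  39. ] [  5.3 150.9]
traycorner [647.5 253.1  12. ] [ 38.6 290.3]
traycorner [565.9 279.6  12. ] [-47.2 290.6]
tc [516.8 115.   12. ] [-43.5 118.9]
tc [597.3  91.1  12. ] [ 40.4 120.8]
side short [590.7 238.4  55. ] [-10.9 259. ]
side long [580.8 183.9  65. ] [ -3.7 204.1]
side cube [575.7 136.6  39. ] [  5.9 157.4]
handle [  16.9 -174. ]
handle [  22.7 -253.9]
[[0.947, 0.322, -0.0], [0.322, -0.947, 0.001], [0.0, -0.001, -1.0]]
cam in tool [  66.2   -0.5 -155.1]
[[-1.442, -0.126, 2.068, -0.0, 1.2, -1.685], [-1.478, -0.465, 2.367, 0.055, 0.944, -1.747], [-1.42, 0.189, 1.779, -0.027, 1.473, -1.656]]
[3.21290e+02 2.85200e+00 3.67147e+02 5.56605e+02 1.10000e-01 3.68250e+02] 0.9514971042507341
short 60 False [0.3, 0.35, 1.56, -0.0, 1.24, 0.61] elbow [128.0, 667.0] wrist [631.0, 428.0] forearm z@ [485, 533]
short 60 True [0.3, 0.35, 1.56, -0.0, 1.24, -2.53] 
[... 3631 characters left out ...]
 z@ [633, 645]
sh 250 True None
sh 420 False [-0.22, -0.11, 1.39, -0.0, 1.86, 0.09] elbow [-37.0, 686.0] wrist [510.0, 788.0] forearm z@ [766, 747]
sh 420 True None
cov 60 False [-0.53, 0.08, 1.87, -0.0, 1.2, -0.22] elbow [31.0, 687.0] wrist [524.0, 428.0] forearm z@ [491, 544]
cov 60 True None
cov 130 False [-0.53, -0.0, 1.81, -0.0, 1.33, -0.22] elbow [1.0, 688.0] wrist [524.0, 498.0] forearm z@ [542, 578]
cov 130 True None
cov 250 False [-0.53, -0.08, 1.67, -0.0, 1.56, -0.22] elbow [-28.0, 687.0] wrist [524.0, 618.0] forearm z@ [633, 646]
cov 250 True None
cov 420 False [-0.53, -0.07, 1.35, -0.0, 1.86, -0.22] elbow [-23.0, 688.0] wrist [524.0, 788.0] forearm z@ [766, 748]
cov 420 True None
```

```bash
cat >> h.py <<'E'
B=np.array([521.8,-11.5]); TH=-.311
def L(x,y,z): return P(TH,B,x,y,z)   # box frame -> world
def inL(p): return np.array([[np.cos(TH),np.sin(TH)],[-np.sin(TH),np.cos(TH)]])@(np.array(p)[:2]-B)
E
python3 - <<'E'
from h import *
for uv,z in (((258,418),0),((220,320),370),((168,52),370),((195,200),370)): print(uv,inL(px2w("side",uv,z)).round(1))
for uv in ((203,295),(310,324),(420,355)): print(uv,inL(px2w("top",uv,370)).round(1))
st=env.get_state()
env.movel(np.array(st["eef_pos"])+[0,0,250]); env.goto(L(0,-215,480),R(TH))
import json
ms={}
for k,(y,z) in enumerate(((-250,300),(-40,260),(140,260))):
    env.movel(L(0,y,z),R(TH)); env.wait(.3)
    m=imaging.camera_model("wrist"); im=imaging.camera("wrist"); cv2.imwrite(f"pics/w{k}.png",im[:,:,::-1])
    ms[k]={a:np.array(b).tolist() for a,b in m.items() if a in("intrinsics","extrinsics")}
json.dump(ms,open("ms.json","w")); st=env.get_state(); print(st["time"],np.round(st["force"],1))
E
```

```text
(258, 418) [-103.4 -240.8]
(220, 320) [-104.4 -234.5]
(168, 52) [-115.1  149.4]
(195, 200) [-110.3  -87.9]
(203, 295) [-111.7  148. ]
(310, 324) [-101.8  -22.1]
(420, 355) [ -93.5 -193.7]
8.925 [-0.3  0.2  0.1]
```

View pics/w2.png

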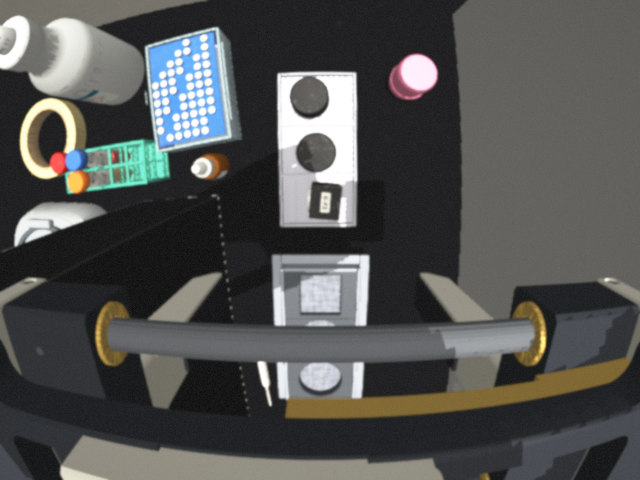

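View pics/w1.png

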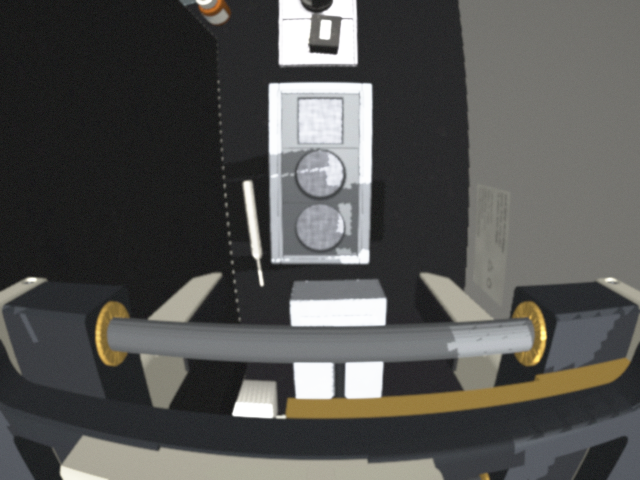

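View pics/w0.png

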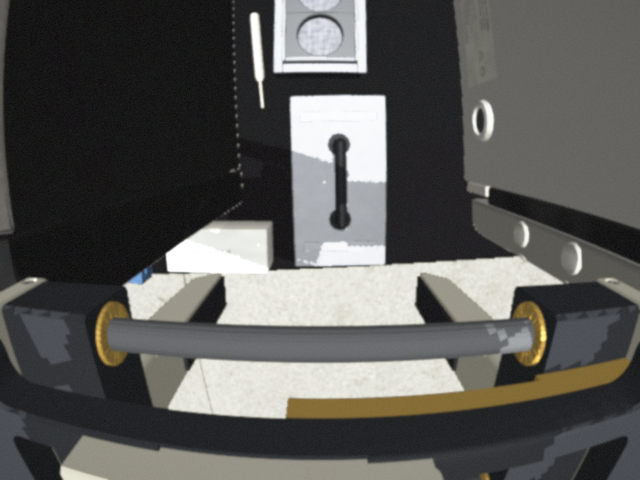

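w2 shows short pot top (309,97), long pot top (316,152) and cube top (326,203). w1 shows the square pocket (320,121), deep pocket (320,173) and shallow pocket (320,227). w0 shows the handle ends at (339,145) and (340,219).

```bash
python3 - <<'E'
from h import *
import json
ms={int(k):v for k,v in json.load(open("ms.json")).items()}
for nm,k,uv,z in (("short",2,(309,97),55),("long",2,(316,152),65),("cube label",2,(326,203),39),("cube label w1",1,(326,32),39),("sq w2",2,(321,294),50),
 ("sq",1,(320,121),50),("deep",1,(320,173),50),("shal",1,(320,227),50),("ledgeTL",1,(269,84),36),("TR",1,(372,84),36),("BL",1,(272,263),36),("BR",1,(369,263),36),
 ("h1",0,(339,145),96),("h2",0,(340,219),96),("covTL",0,(291,96),62),("covTR",0,(386,95),62),("covBL",0,(294,265),62),("covBR",0,(386,264),62),
 ("comp",1,(237,260),0),("comp",1,(219,60),0),("comp",2,(219,196),0),("comp",2,(240,350),0),("comp",0,(236,30),0),("comp",0,(240,180),0)):
    w=px2w("wrist",uv,z,ms[k]); print(nm,w.round(1),inL(w).round(1))
a=cv2.imread("pics/w2.png")[65:235,270:365]; b=cv2.imread("pics/w1.png")[75:270,260:380]
a=cv2.resize(a,None,fx=3,fy=3,interpolation=cv2.INTER_CUBIC); b=cv2.resize(b,None,fx=3,fy=3,interpolation=cv2.INTER_CUBIC)
o=np.zeros((585,285+10+360,3),np.uint8); o[:510,:285]=a; o[:,295:]=b; cv2.imwrite("pics/wc.png",o)
E
```

```text
short [591.2 238.7  55. ] [-10.5 259.4]
long [581.1 185.5  65. ] [ -3.8 205.7]
cube label [574.5 133.   39. ] [  6.  153.7]
cube label w1 [574.  130.9  39. ] [  6.1 151.6]
sq w2 [540.5  44.3  50. ] [ 0.8 58.9]
sq [538.9  42.1  50. ] [-0.1 56.3]
deep [523.2  -6.6  50. ] [-0.2  5.1]
shal [506.6 -58.1  50. ] [ -0.2 -49. ]
ledgeTL [502.2  96.6  36. ] [-51.7  97. ]
TR [601.5  64.6  36. ] [52.6 96.9]
BL [444.6 -82.4  36. ] [-51.8 -91.1]
BR [ 543.7 -114.4   36. ] [ 52.3 -91.2]
h1 [ 485.  -185.7   96. ] [  18.2 -177.1]
h2 [ 464.2 -255.    96. ] [  19.7 -249.4]
covTL [ 455.1 -120.2   62. ] [ -30.3 -123.9]
covTR [ 550.9 -148.5   62. ] [  69.7 -121.5]
covBL [ 400.1 -295.4   62. ] [ -29.  -307.5]
covBR [ 498.3 -326.    62. ] [  73.9 -306.6]
comp [397.5 -75.3   0. ] [-98.8 -98.8]
comp [454.2 153.1   0. ] [-114.7  136. ]
comp [459.3 174.3   0. ] [-116.4  157.7]
comp [409.4 -19.2   0. ] [-104.7  -41.7]
comp [414.7  -2.4   0. ] [-104.7  -24.1]
comp [ 360.7 -187.8    0. ] [ -99.4 -217.2]
```

View pics/wc.png

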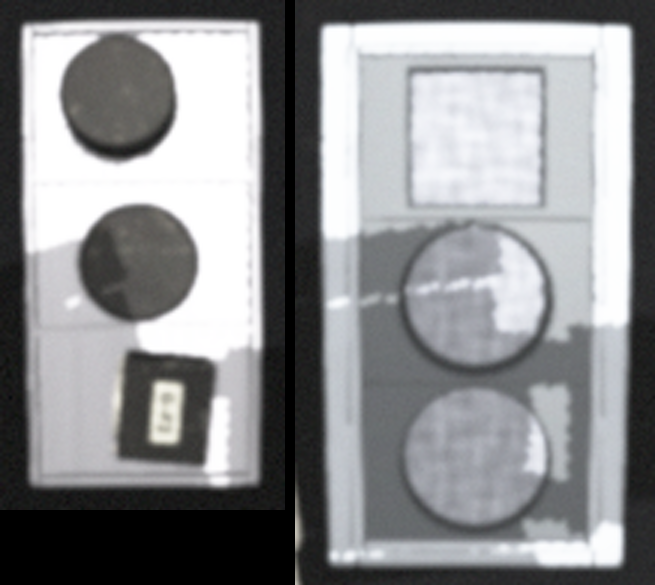

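The wrist and top cameras agree on relative positions; the cube yaw is about -0.09 against the box. Picking the short pot first, with guarded motions.

```bash
cat >> h.py <<'E'
BC=(0.2,1.4)
def pick(x,y,rel,opening,yaw=0,ztr=190):
    r=R(TH+yaw); jaws.set_gripper(opening,25)
    env.movel(L(x,y,ztr),r,v=200)
    if env.movel(L(x,y,3+rel),v=90,until_force=8): print("touch on descent",env.get_state()["eef_pos"][2])
    jaws.set_gripper(15,25); s=env.get_state(); print("grip",round(s["gripper_width"],1),round(s["grip_force"],1),np.round(s["force"],1))
    env.movel(L(x,y,ztr),v=120); s=env.get_state(); print("lifted",round(s["gripper_width"],1),round(s["grip_force"],1),round(s["time"],1))
def place(x,y,rel,floor,opening,ztr=190):
    env.movel(L(x,y,ztr),R(TH),v=200)
    env.movel(L(x,y,floor+rel+25),v=120); t=env.movel(L(x,y,floor+rel+0.5),v=50,until_force=8)
    s=env.get_state(); print("placed touch",t,"z err",round(s["eef_pos"][2]-floor-rel,1),np.round(s["force"],1))
    if s["eef_pos"][2]-floor-rel>4: return print("NOT DOWN")
    jaws.set_gripper(opening); env.movel(L(x,y,ztr),v=200); print("t",round(env.get_state()["time"],1))
E
python3 - <<'E'
from h import *
pick(-10.8,258.4,38,60)
place(BC[0]+1.5,BC[1]-54,38,38,55)
m=imaging.camera_model("wrist"); cv2.imwrite("pics/s1.png",imaging.camera("side")[60:360,160:400,::-1])
E
```

```text
grip 40.8 25.0 [ 0.2 -1.1  1.9]
lifted 40.3 25.0 14.2
placed touch True z err -0.3 [-0.   0.2  5. ]
t 18.5
```

Short pot is down (z error -0.3 mm). Now the long pot, then the cube.

```bash
python3 - <<'E'
from h import *
pick(-3.7,204.5,49,60)
place(BC[0]+1.5,BC[1],49,20,55)
pick(6.1,152.2,26,52,yaw=-.092)
place(BC[0]+1,BC[1]+54,26,42,46)
env.movel(L(0,-40,260),R(TH),v=200); env.wait(.3)
im=imaging.camera("wrist"); cv2.imwrite("pics/w3.png",im[:,:,::-1])
import json; m=imaging.camera_model("wrist"); json.dump({a:np.array(m[a]).tolist() for a in("intrinsics","extrinsics")},open("m3.json","w"))
s=imaging.camera("side"); a=cv2.resize(s[190:330,230:360,::-1],None,fx=4,fy=4,interpolation=cv2.INTER_CUBIC)
cv2.imwrite("pics/c3.png",a)
E
```

```text
grip 40.4 25.0 [-0.6  0.3  1.8]
lifted 40.6 25.0 23.8
placed touch True z err -0.2 [0.2 0.5 3.7]
t 27.7
grip 31.6 25.0 [-0.6  0.2  1.6]
lifted 31.4 25.0 32.8
placed touch True z err -0.1 [0.6 0.1 5. ]
t 36.1
```

View pics/w3.png

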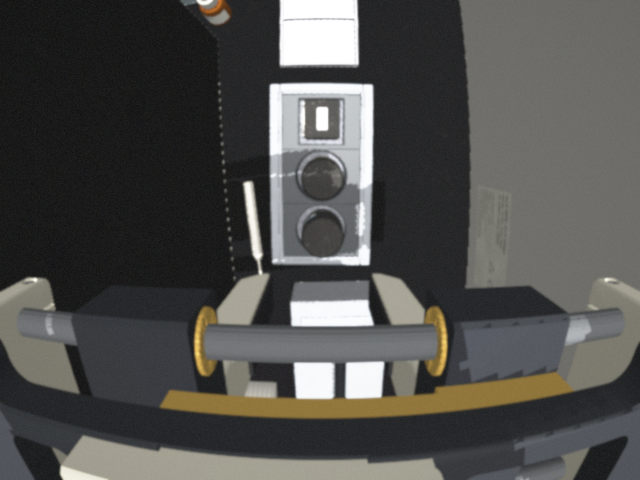

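All three are in their pockets: cube at (322,119), long pot at (322,176), short pot at (323,232). Now the cover.

```bash
python3 - <<'E'
from h import *
r=R(TH+.02); x,y=19.4,-214.5
env.movel(L(x,y,215),r,v=200); jaws.set_gripper(50,45)
print("touch",env.movel(L(x,y,82),v=90,until_force=8))
jaws.set_gripper(0,45); s=env.get_state(); print(round(s["gripper_width"],1),np.round(s["force"],1),np.round(s["ft_torque"],2))
env.movel(L(x,y,225),v=100); s=env.get_state(); print(round(s["gripper_width"],1),np.round(s["force"],1),np.round(s["ft_torque"],2))
x,y=BC[0]+.6,BC[1]
env.movel(L(x,y,225),R(TH),v=150); env.movel(L(x,y,145),v=100)
t=env.movel(L(x,y,117.5),v=40,until_force=7); s=env.get_state(); print("t",t,np.round(s["eef_pos"],1),np.round(s["force"],1),np.round(s["ft_torque"],2),s["time"])
cv2.imwrite("pics/side4.png",imaging.camera("side")[:,:,::-1])
E
```

```text
touch False
10.8 [ 0.6 -0.3 -0.8] [-0.06 -0.27  0.03]
10.4 [-0.8  0.9 -2.5] [-0.04 -0.03  0.04]
t True [522.9 -10.5 117.7] [ 0.2 -0.3  5.3] [ 0.04 -0.04  0.03] 45.7833
```

It seated at the expected height (117.7 mm against 118). Release, back off and check.

```bash
python3 - <<'E'
from h import *
jaws.set_gripper(40); env.movel(L(*BC,480),v=200); env.goto([193,-568,480],np.array([[.947,.322,0],[.322,-.947,0],[0,0,-1]])); env.wait(.3)
s=imaging.camera("side"); cv2.imwrite("pics/s5.png",cv2.resize(s[100:400,180:420,::-1],None,fx=2,fy=2,interpolation=cv2.INTER_CUBIC)); print(env.get_state()["time"])
E
```

```text
51.1417
```

View pics/s5.png

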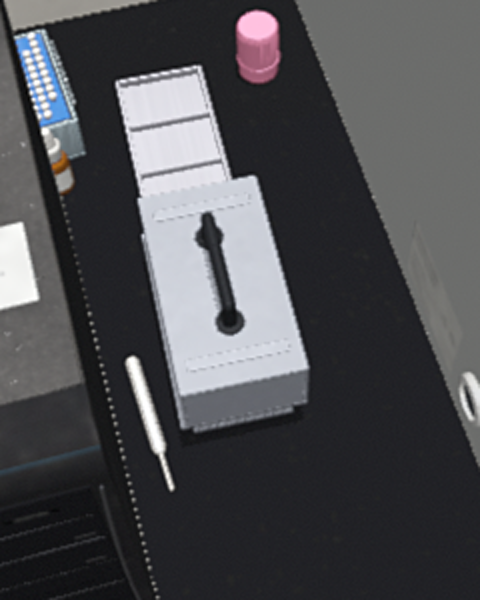

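The cover sits level over the box, the tray is empty, and the pink pot hasn't been touched. Handing in.

```bash
python3 -c "
from plant import ticket; print(ticket.hand_in())"
```

```text
the job is handed in; nothing more can be done
None
```

I put both pots and the cube in their own pockets, set the cover level and fully down on the ledge, and handed the job in after about 51 s of robot time; the hand-in gave no verdict.

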